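# Run the model camera to its blue end stop

### The arm

A 6-joint arm with a two-finger parallel gripper is mounted at the origin on the work surface. World frame = base frame: x ahead of the robot, y to its left, z up, the work surface at z = 0. Lengths are in m, angles in rad, forces in N, time in s.
With the tool pointing down it reaches from about 0.25 to 0.775 m from the base axis. Payload 4 kg.
Tool frame: the origin (TCP) lies at the very end of the fingers, on their centre line; the grasp point (between the pads) lies 19 mm behind it; y points along the fingers, z is the direction in which the jaws open and shut, and the axes are right-handed (so a half turn about y gives the same grasp; the last joint's range is limited). The gripper opens to 85 mm and grips with 20 to 120 N. Pads are 22 mm wide; open, the fingers measure 114 mm over their backs; the gripper's body (76 mm by 85 mm) begins 54 mm behind the grasp point. The pads swing forward as they close: fully open they stand 13 mm farther back than shut.
Start: joints at [-1.373, 0.087, 1.371, -0, 1.684, -0.103], TCP at [0.163, -0.525, 0.231] pointing down, gripper open.
Joint ranges: [-3.1, 3.1], [-0.76, 2.03], [0.27, 2.55], [-1.08, 4.22], [0.17, 2.65], [-2.57, 2.57]. Speed limits (rad/s): [2.79, 2.79, 3.14, 3.14, 3.14, 3.14].

### API

Orientations are given as a rotation vector (axis times angle).
In Python, from plant import ctrl gives the robot as it stands. The module is installed in compiled form; this text tells all that it offers.
- The arm moves only by the tool arm_command, never from a script. Its argument "steps" is a list of rows, each an object with "xyz": the shift along the tool's x, y, z in m, a list of three; "rotation": the turn, a rotation vector about the tool's x, y, z in rad, a list of three; "claw": the closure, from 0 (fully open) to 1 (shut). A call has 1 to 20 rows; each row shifts and turns the commanded pose from where the row before left it, along the tool's axes as they then stand; what a row does not reach is not made up. A row lasts 1/10 s, in which the tool goes at most 50 mm and 8.59 degrees, less where a joint would pass 70% of its speed; a pose out of reach is approached as far as the arm can. A call is refused whole if a number of a shift passes 0.05 or a number of a turn 0.15, either way. A call with a gripper value outside its range is refused whole. The fingers move at their own pace and stop on an object; "force" is the grip in N (left out, the last holds). Time passes only in rows, so rows that do not move let the fingers close. It gives the time, the measured TCP pose, the force and the opening at its end, in the units of the state.
- ctrl.sense(): the state, without advancing time (a new reading comes with each control period).
- ctrl.grab_frame(name): name is "scene" or "top"; returns the picture (420x560x3 uint8, blue, green, red); there is no depth.
- ctrl.calibration(name): a dict with "vfov" (degrees; the focal length in pixels is half the picture's height over the tangent of half this angle, whatever the lens; pixels are square), "cx", "cy" (the principal point, pixels), "k1" (the pictures are not rectified: a ray, as slopes to the right and down, at radius r is drawn at 1 + k1 r^2 times it, then the intrinsics apply), "position" and "attitude" of the camera in the world. Camera axes: x right, y down, z forward; pixel columns grow to the right and rows downward; lengths in m; the calibration is good to about 2 mm. A picture is of the moment at which its call begins. calibration takes no time and is no camera call.
- ctrl.finish_job(): hands the job in, once; it reports no verdict.
The state is a dict: "time_s": time; "qpos": joint angles; "dq": joint speeds; "effort": joint torques, N m; "position": TCP position; "ee_rot": TCP orientation; "wrist_force": force on the tool from outside, world axes, zero at the start; "ft_torque": the same for the moment, N m; "grip_width": finger opening in m.
Only numpy, scipy, OpenCV 4.12 (cv2) and the standard library are available. Lean on these libraries where they do the work, as an engineer would, in place of code of your own. Each camera call takes 0.05 s, during which the arm holds its last target. There are 200 camera calls.

### The job

The small camera filming the landscape model rides on a carriage that is locked to its slider rail. With the fingertips, push the red lock button on the carriage down and keep it down while you slide the carriage along the rail until it is fully home against the blue end stop; then let the button spring up, so that it locks there, and move clear. Do not touch the camera and leave everything else on the table where it stands.

Things in the scene. Friction and masses are not known exactly. Their poses are not given: they have to be found in the camera images.
- rail: the slider rail, fixed to the table: a 40 mm wide aluminium bar, 420 mm long, with a thin steel rod parallel to it on the camera side. Origin on the table under the middle of the bar; its y axis runs along the rail (the direction of sliding), its x axis points towards the camera's side (away from the robot), z up
- carriage (a joint): position of the carriage along the rail's y axis, m: 0 at mid-rail, +0.112 against the stop at the +y end, -0.112 against the stop at the -y end. A sprung pin locks it to the rail (every 8 mm, with 1 mm of play) unless the red button is down; then it slides freely against a little damping (about 0.5 N at 40 mm/s). Near the stop the pin springs into its last notch with the carriage fully home. Weighs about 0.7 kg in all
- carriage_mid (a point): centre of the carriage's dark top plate (145 mm along the rail's x, 96 mm along the rail), on the plate's upper face, straight below the centre of the red button, 40 mm above the table; axes as the rail's. Two black cheeks, each 50 mm across the rail, 21 mm thick along it and 16 mm high (tops 56 mm above the table), stand at either side of the button along the rail, with a 54 mm gap between them centred here: fingertips in the gap can push the carriage by a cheek
- release_button (a joint): how far the red button is pressed down, m: 0 up (locked), 0.007 fully down; the carriage is free when it is more than about 0.0045 down. Springy: about 4 N to start, 7 N fully down; it springs up when let go
- button_top (a point): centre of the top of the red button, a flat cap 40 mm across the rail and 48 mm along it; when up its top is 48 mm above the table, 8 mm below the tops of the cheeks; it rides with the carriage
- camera: the black camera on the carriage, 34 mm deep, 66 mm along the rail, 44 mm high, its lens pointing away from the robot at the landscape model (a fixed green board 240 x 460 mm with little houses up to 67 mm high, starting some 40 to 60 mm beyond the lens); its origin, the centre of its underside, is 88 mm from the button's centre along the rail's x, and its top 89 mm above the table. Not to be touched
- blue_stop: the blue end stop, a block on the rail, 56 mm across the rail, 20 mm along it with its rubber faces, top 62 mm above the table; fixed; origin on the table under its centre, on the rail's centre line 168 mm from mid-rail, at either the +y or the -y end. With the carriage home against it, carriage_mid is 56 mm from it horizontally
- white_stop: the white end stop at the other end of the rail, same size; not the one wanted
- tape_roll: yellow tape roll lying flat, 84 mm across, 22 mm high; origin at the centre of its underside
- glue_jar: white glue jar with an orange cap, 50 mm across, 65 mm high; origin at the centre of its underside
- spare_tree: small green model tree standing on the table near one end of the rail, 42 mm across, 70 mm high; origin under its foot
- card_house: small white card house with a brown roof, standing on the table near the other end of the rail, about 76 x 76 x 50 mm; origin at the centre of its underside
- mug: white mug, 76 mm across, 90 mm high; origin at the centre of its underside
- brush: hand brush lying on the table, origin at its underside, handle along its -x

How it is judged:
By the outcome, as a careful person would: the job done as asked, in the order asked, and still so for the second after the job is handed in, with the robot touching nothing.
It also fails if it takes over 40 s, if anything falls off the work surface, if the arm or the gripper's body presses on something with over 40 N, if the wrist force passes 120 N, or if a joint passes its speed limit or range.

## Working session

There is one attempt and no reset: what is moved stays moved. The work goes in short steps, Python scripts to look and compute and a tool call to move; the robot and the scene stay as the last step left them, time stands still between calls to the robot, and variables do not carry over. Pictures are saved under pics/ and viewed, about 8 in all and at most 12, crops included, and the job is handed in when it is done.

Besides the shell and the picture viewer there is one more tool, called after "Call:" by a JSON object that holds its "fn" and its "kwargs". arm_command: Moves the arm, as the interface text tells. Its arguments: {"type":"object","properties":{"steps":{"type":"array","items":{"type":"object","properties":{"xyz":{"type":"array","items":{"type":"number"}},"rotation":{"type":"array","items":{"type":"number"}},"claw":{"type":"number"}}}},"force":{"type":"number"}},"required":["steps"]}

```bash
mkdir -p pics
python3 - <<'E'
from plant import ctrl
import cv2
for n in("scene","top"):
    cv2.imwrite(f"pics/{n}0.png",ctrl.grab_frame(n)); print(n,ctrl.calibration(n))
print(ctrl.sense())
E
```

```text
scene {'vfov': 57.87021052139598, 'cx': 280.55910328051664, 'cy': 210.98118070025168, 'k1': 0.00776794834890037, 'position': array([ 1.3168982 , -0.16227675,  0.84014111]), 'attitude': array([-1.86776882, -1.54547626,  0.67173002])}
top {'vfov': 48.52575703147627, 'cx': 270.6158587046141, 'cy': 214.65386143693246, 'k1': 0.007133400059003799, 'position': array([0.3211235 , 0.00391512, 1.35994165]), 'attitude': array([-2.165237  ,  2.11398177, -0.1708454 ])}
{'time_s': 0.1, 'qpos': array([-1.37309072e+00,  8.78798785e-02,  1.37216333e+00,  2.63682351e-05,
        1.68358531e+00, -1.03125476e-01]), 'dq': array([-0.00016699, -0.00256694, -0.00439023,  0.00140129,  0.00042321,
        0.00098557]), 'effort': array([ 2.42829650e-03, -3.53015721e+01, -3.14218068e+01, -2.89801199e-05,
        7.96224398e-03,  2.10978567e-05]), 'position': array([ 0.16287175, -0.52484671,  0.23022629]), 'ee_rot': array([-0.31222117,  2.06166358, -2.0574249 ]), 'wrist_force': array([-0.6756352 , -0.38459177, -0.23784503]), 'ft_torque': array([0.01969298, 0.0865404 , 0.00425933]), 'grip_width': 0.08566354427667265}
```

View pics/top0.png

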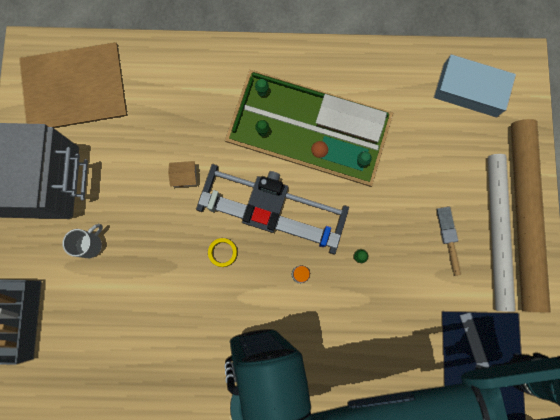

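View pics/scene0.png

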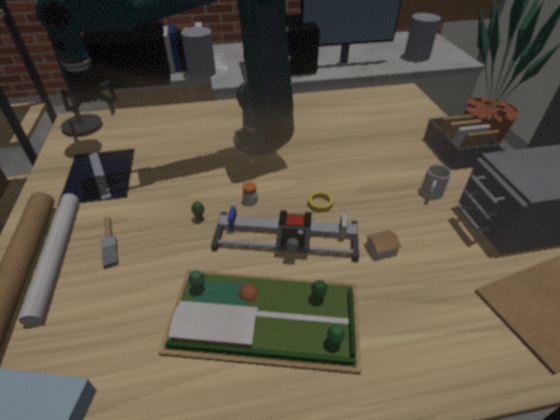

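The top view shows the red button at about (263,215), the blue stop at (326,236) on the −y end, and the white stop at (208,200). The glue jar is at (302,273), the tree at (361,256) and the tape at (223,252). I'll measure these by colour next.

```bash
cat > h.py <<'E'
import numpy as np, cv2
from scipy.spatial.transform import Rotation as R
from plant import ctrl
def ray(n,uv,z):
    c=ctrl.calibration(n); f=210/np.tan(np.radians(c["vfov"]/2))
    K=np.array([[f,0,c["cx"]],[0,f,c["cy"]],[0,0,1.]])
    p=cv2.undistortPoints(np.array([[uv]],float),K,np.array([c["k1"],0,0,0.]))[0,0]
    d=R.from_rotvec(c["attitude"]).apply([p[0],p[1],1]); o=c["position"]
    return o+d*(z-o[2])/d[2]
def blob(im,lo,hi,box):
    x0,y0,x1,y1=box; h=cv2.cvtColor(im[y0:y1,x0:x1],cv2.COLOR_BGR2HSV)
    m=cv2.inRange(h,lo,hi); n,l,s,c=cv2.connectedComponentsWithStats(m)
    i=1+np.argmax(s[1:,4]); 
    return c[i]+[x0,y0],s[i]+[x0,y0,0,0,0],cv2.minAreaRect(cv2.findNonZero((l==i).astype(np.uint8)))
E
python3 - <<'E'
from h import *
t=cv2.imread("pics/top0.png"); s=cv2.imread("pics/scene0.png")
for nm,n,im,lo,hi,box,z in [
 ("red","top",t,(0,170,90),(8,255,255),(240,195,290,235),.048),
 ("red","scene",s,(0,150,60),(8,255,255),(270,205,320,240),.048),
 ("blue","top",t,(105,150,60),(130,255,255),(300,215,350,255),.062),
 ("blue","scene",s,(105,130,40),(130,255,255),(215,195,250,235),.050),
 ("jar","top",t,(5,150,100),(20,255,255),(285,255,320,290),.065),
 ("tree","top",t,(40,60,20),(90,255,255),(345,240,380,275),.04),
 ("tape","top",t,(22,150,100),(35,255,255),(200,230,245,275),.022)]:
    try:
        c,st,r=blob(im,lo,hi,box); print(nm,n,c.round(1),st,np.round(r[1],1),round(r[2],1),ray(n,c,z).round(4))
    except Exception as e: print(nm,n,e)
st=ctrl.sense(); print(R.from_rotvec(st["ee_rot"]).as_matrix().round(3))
cr=cv2.resize(t[150:290,180:380],(800,560),interpolation=cv2.INTER_CUBIC); cv2.imwrite("pics/crop1.png",cr)
E
```

```text
red top [260.6 215.5] [251 207  20  18 231] [16.8 13.9] 18.4 [0.527 0.033 0.048]
red scene [294.7 219.9] [287 215  17  11 151] [16.5  9.6] 5.2 [0.5273 0.0323 0.048 ]
blue top [325.  236.2] [320 227  11  19 113] [ 5.7 19.9] 17.1 [ 0.4704 -0.1493  0.062 ]
blue scene [231.6 212.9] [229 207   6  12  49] [ 4.1 11.6] 14.0 [ 0.4639 -0.1497  0.05  ]
jar top [301.4 273.5] [293 266  17  16 210] [15. 16.] 90.0 [ 0.3652 -0.0841  0.065 ]
tree top [360.6 255.9] [354 250  14  13 146] [12. 13.] 90.0 [ 0.4193 -0.2528  0.04  ]
tape top [222.1 252. ] [208 238  29  29 366] [28. 28.] 90.0 [0.4224 0.1413 0.022 ]
[[-0.955 -0.     0.296]
 [-0.296  0.002 -0.955]
 [-0.    -1.    -0.002]]
```

View pics/crop1.png

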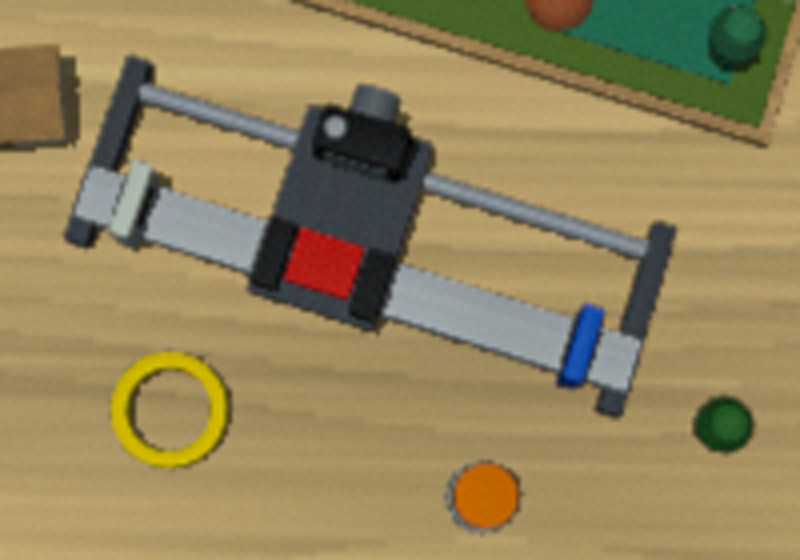

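The 4x crop shows the red button at (324,264), the blue stop at (581,346) and the camera at (370,140). The button-to-blue direction in world is about (−0.297, −0.955), and the travel to home is about 0.135 m. I'll move above the button with the gripper shut, then yaw so the jaws lie along the rail.

Call:
{"fn": "arm_command", "kwargs": {"steps": [{"xyz": [-0.0283,0,-0.0233],"claw": 1},{"xyz": [-0.0283,0,-0.0233],"claw": 1},{"xyz": [-0.0283,0,-0.0233],"claw": 1},{"xyz": [-0.0283,0,-0.0233],"claw": 1},{"xyz": [-0.0283,0,-0.0233],"claw": 1},{"xyz": [-0.0283,0,-0.0233],"claw": 1},{"xyz": [-0.0283,0,-0.0233],"claw": 1},{"xyz": [-0.0283,0,-0.0233],"claw": 1},{"xyz": [-0.0283,0,-0.0233],"claw": 1},{"xyz": [-0.0283,0,-0.0233],"claw": 1},{"xyz": [-0.0283,0,-0.0233],"claw": 1},{"xyz": [-0.0283,0,-0.0233],"claw": 1},{"xyz": [-0.0283,0,-0.0233],"claw": 1},{"xyz": [-0.0283,0,-0.0233],"claw": 1},{"xyz": [-0.0283,0,-0.0233],"claw": 1},{"xyz": [-0.0283,0,-0.0233],"claw": 1},{"xyz": [-0.0283,0,-0.0233],"claw": 1},{"xyz": [-0.0283,0,-0.0233],"claw": 1}]}}

```text
invalid input
```

Call:
{"fn": "arm_command", "kwargs": {"steps": [{"rotation": [0,0.12,0],"claw": 1},{"rotation": [0,0.12,0],"claw": 1},{"rotation": [0,0.12,0],"claw": 1},{"rotation": [0,0.12,0],"claw": 1},{"rotation": [0,0.122,0],"claw": 1},{"claw": 1},{"claw": 1},{"claw": 1}]}}

```text
invalid input
```

Run:
```python
from h import *
t=ctrl.grab_frame("top"); s=ctrl.grab_frame("scene"); st=ctrl.sense()
cv2.imwrite("pics/s1.png",cv2.resize(s[100:300,160:440],(784,560),interpolation=cv2.INTER_CUBIC))
print(st["time_s"],st["qpos"].round(3),st["position"].round(4),st["wrist_force"].round(2),st["grip_width"]); print(R.from_rotvec(st["ee_rot"]).as_matrix().round(3))
```

```text
0.2 [-1.373  0.088  1.372  0.     1.684 -0.103] [ 0.1629 -0.525   0.2305] [ 0.38 -0.34  0.6 ] 0.08498992286176729
[[-0.955 -0.     0.296]
 [-0.296  0.001 -0.955]
 [-0.    -1.    -0.001]]
```

View pics/s1.png

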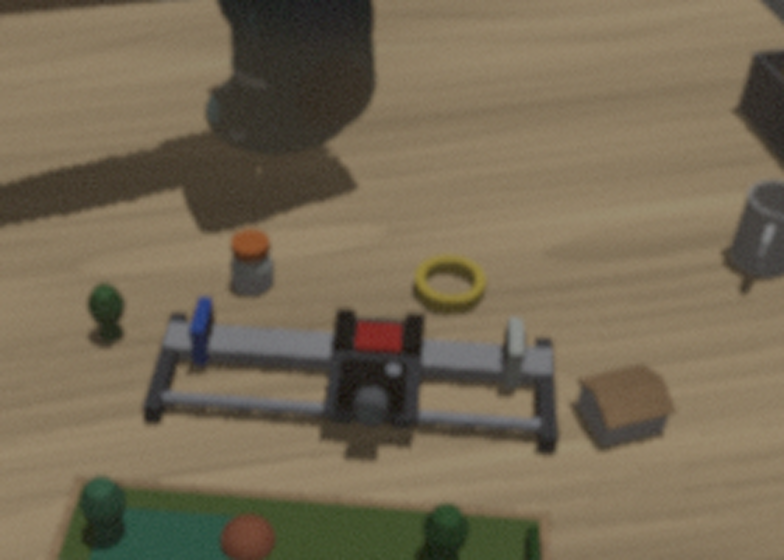

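The move calls were refused and nothing moved; the crop shows the carriage unchanged, with the button at (380,335). I'll try one row with every field given.

Call:
{"fn": "arm_command", "kwargs": {"steps": [{"xyz": [-0.0283,0.0,-0.0233],"rotation": [0.0,0.0,0.0],"claw": 1.0}], "force": 20}}

```text
time_s: 0.3
position: [0.1815, -0.4963, 0.23]
ee_rot: [-0.31, 2.063, -2.062]
wrist_force: [0.6, -0.2, 0.3]
grip_width: 0.0732
```

Call:
{"fn": "arm_command", "kwargs": {"steps": [{"xyz": [-0.0283,0,-0.0233],"rotation": [0,0,0],"claw": 1},{"xyz": [-0.0283,0,-0.0233],"rotation": [0,0,0],"claw": 1},{"xyz": [-0.0283,0,-0.0233],"rotation": [0,0,0],"claw": 1},{"xyz": [-0.0283,0,-0.0233],"rotation": [0,0,0],"claw": 1},{"xyz": [-0.0283,0,-0.0233],"rotation": [0,0,0],"claw": 1},{"xyz": [-0.0283,0,-0.0233],"rotation": [0,0,0],"claw": 1},{"xyz": [-0.0283,0,-0.0233],"rotation": [0,0,0],"claw": 1},{"xyz": [-0.0283,0,-0.0233],"rotation": [0,0,0],"claw": 1},{"xyz": [-0.0283,0,-0.0233],"rotation": [0,0,0],"claw": 1},{"xyz": [-0.0283,0,-0.0233],"rotation": [0,0,0],"claw": 1},{"xyz": [-0.0283,0,-0.0233],"rotation": [0,0,0],"claw": 1},{"xyz": [-0.0283,0,-0.0233],"rotation": [0,0,0],"claw": 1},{"xyz": [-0.0283,0,-0.0233],"rotation": [0,0,0],"claw": 1},{"xyz": [-0.0283,0,-0.0233],"rotation": [0,0,0],"claw": 1},{"xyz": [-0.0283,0,-0.0233],"rotation": [0,0,0],"claw": 1},{"xyz": [-0.0283,0,-0.0233],"rotation": [0,0,0],"claw": 1},{"xyz": [-0.0283,0,-0.0233],"rotation": [0,0,0],"claw": 1}], "force": 20}}

```text
time_s: 2.0
position: [0.5257, 0.0276, 0.2311]
ee_rot: [-0.313, 2.059, -2.06]
wrist_force: [-0.4, -0.1, -0.2]
grip_width: -0.0
```

Call:
{"fn": "arm_command", "kwargs": {"steps": [{"xyz": [0,0,0],"rotation": [0,0.12,0],"claw": 1},{"xyz": [0,0,0],"rotation": [0,0.12,0],"claw": 1},{"xyz": [0,0,0],"rotation": [0,0.12,0],"claw": 1},{"xyz": [0,0,0],"rotation": [0,0.12,0],"claw": 1},{"xyz": [0,0,0],"rotation": [0,0.122,0],"claw": 1},{"xyz": [0,0,0],"rotation": [0,0,0],"claw": 1},{"xyz": [0,0,0],"rotation": [0,0,0],"claw": 1}], "force": 20}}

```text
time_s: 2.7
position: [0.5251, 0.0262, 0.2311]
ee_rot: [-0.31, -2.06, 2.061]
wrist_force: [0.6, 0.4, -0.1]
grip_width: 0.0003
```

Run:
```python
from h import *
st=ctrl.sense()
print(st["time_s"],st["qpos"].round(3),st["position"].round(4),st["wrist_force"].round(2),st["grip_width"]); print(R.from_rotvec(st["ee_rot"]).as_matrix().round(3))
```

```text
2.7 [-0.058  0.033  1.428 -0.     1.681  1.811] [0.5251 0.0262 0.2311] [ 0.58  0.38 -0.07] 0.0003135976202694988
[[-0.956 -0.    -0.294]
 [ 0.294 -0.    -0.956]
 [ 0.    -1.     0.   ]]
```

Call:
{"fn": "arm_command", "kwargs": {"steps": [{"xyz": [0,0.04,0],"rotation": [0,0,0],"claw": 1},{"xyz": [0,0.04,0],"rotation": [0,0,0],"claw": 1},{"xyz": [0,0.04,0],"rotation": [0,0,0],"claw": 1},{"xyz": [0,0.03,0],"rotation": [0,0,0],"claw": 1},{"xyz": [0,0.016,0],"rotation": [0,0,0],"claw": 1},{"xyz": [0,0,0],"rotation": [0,0,0],"claw": 1},{"xyz": [0,0,0],"rotation": [0,0,0],"claw": 1}], "force": 20}}

```text
time_s: 3.4
position: [0.5255, 0.0261, 0.0657]
ee_rot: [-0.312, -2.06, 2.06]
wrist_force: [-0.2, 0.4, 1.0]
grip_width: 0.0001
```

Run:
```python
from h import *
s=ctrl.grab_frame("scene"); t=ctrl.grab_frame("top")
a=cv2.resize(s[170:270,220:360],(560,400),interpolation=cv2.INTER_CUBIC)
cv2.imwrite("pics/s2.png",a)
```

```text
(no output)
```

View pics/s2.png

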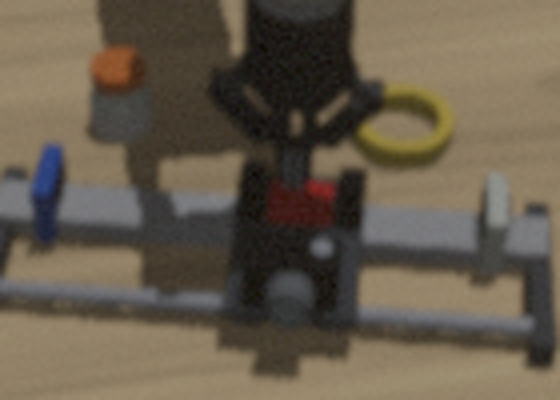

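The fingertips, at (292,165), sit between the cheeks at x≈250 and 350 and above the red button. Pressing down now.

Call:
{"fn": "arm_command", "kwargs": {"steps": [{"xyz": [0,0.01,0],"rotation": [0,0,0],"claw": 1},{"xyz": [0,0.0065,0],"rotation": [0,0,0],"claw": 1},{"xyz": [0,0.004,0],"rotation": [0,0,0],"claw": 1},{"xyz": [0,0.0025,0],"rotation": [0,0,0],"claw": 1},{"xyz": [0,0,0],"rotation": [0,0,0],"claw": 1},{"xyz": [0,0,0],"rotation": [0,0,0],"claw": 1}], "force": 20}}

```text
time_s: 4.1
position: [0.5256, 0.0263, 0.0432]
ee_rot: [-0.313, -2.06, 2.059]
wrist_force: [-1.8, 0.6, 5.3]
grip_width: -0.0
```

Call:
{"fn": "arm_command", "kwargs": {"steps": [{"xyz": [0,0.0012,0],"rotation": [0,0,0],"claw": 1},{"xyz": [0,0,0],"rotation": [0,0,0],"claw": 1},{"xyz": [0,0,0],"rotation": [0,0,0],"claw": 1}], "force": 20}}

```text
time_s: 4.4
position: [0.5256, 0.0263, 0.0422]
ee_rot: [-0.314, -2.06, 2.06]
wrist_force: [-1.5, 1.2, 6.2]
grip_width: 0.0001
```

The button is about 5.8 mm down. Starting the slide along tool +z.

Call:
{"fn": "arm_command", "kwargs": {"steps": [{"xyz": [0,0,0.002],"rotation": [0,0,0],"claw": 1},{"xyz": [0,0,0.003],"rotation": [0,0,0],"claw": 1},{"xyz": [0,0,0.004],"rotation": [0,0,0],"claw": 1},{"xyz": [0,0,0.004],"rotation": [0,0,0],"claw": 1},{"xyz": [0,0,0.004],"rotation": [0,0,0],"claw": 1},{"xyz": [0,0,0.003],"rotation": [0,0,0],"claw": 1},{"xyz": [0,0,0],"rotation": [0,0,0],"claw": 1}], "force": 20}}

```text
time_s: 5.1
position: [0.5198, 0.0068, 0.0423]
ee_rot: [-0.314, -2.06, 2.06]
wrist_force: [-0.5, -0.5, 6.0]
grip_width: -0.0002
```

```bash
cat > m.py <<'E'
from h import *
s=ctrl.grab_frame("scene"); st=ctrl.sense(); g=ctrl.grab_frame("top")
import sys; cv2.imwrite(f"pics/{sys.argv[1]}.png",cv2.resize(s[170:270,200:340],(560,400),interpolation=cv2.INTER_CUBIC))
print(st["time_s"],st["position"].round(4),st["wrist_force"].round(2))
print(R.from_rotvec(st["ee_rot"]).as_matrix().round(4)[:,2])
c,b,r=blob(s,(0,130,50),(8,255,255),(220,200,320,240)); print(c.round(1),b)
E
python3 m.py s3
```

```text
5.15 [0.5198 0.0069 0.0423] [-0.7   0.1   5.85]
[-2.969e-01 -9.549e-01 -4.000e-04]
[290.1 221.4] [280 216  18  10  87]
```

View pics/s3.png

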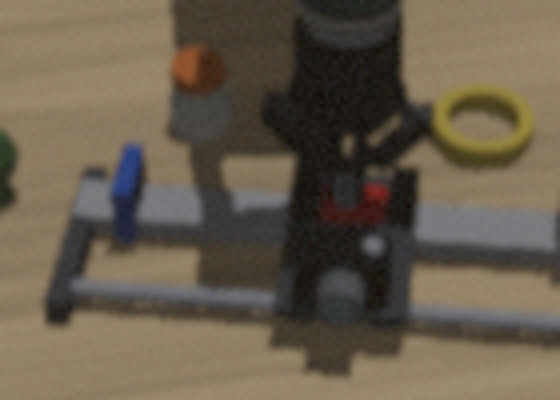

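The carriage is travelling with the fingers: the lens moved left to (340,290) and the button is still down. I'll continue at 50 mm/s.

Call:
{"fn": "arm_command", "kwargs": {"steps": [{"xyz": [0,0,0.003],"rotation": [0,0,0],"claw": 1},{"xyz": [0,0,0.005],"rotation": [0,0,0],"claw": 1},{"xyz": [0,0,0.005],"rotation": [0,0,0],"claw": 1},{"xyz": [0,0,0.005],"rotation": [0,0,0],"claw": 1},{"xyz": [0,0,0.005],"rotation": [0,0,0],"claw": 1},{"xyz": [0,0,0.005],"rotation": [0,0,0],"claw": 1},{"xyz": [0,0,0.005],"rotation": [0,0,0],"claw": 1},{"xyz": [0,0,0.005],"rotation": [0,0,0],"claw": 1},{"xyz": [0,0,0.005],"rotation": [0,0,0],"claw": 1},{"xyz": [0,0,0.005],"rotation": [0,0,0],"claw": 1},{"xyz": [0,0,0.005],"rotation": [0,0,0],"claw": 1},{"xyz": [0,0,0.005],"rotation": [0,0,0],"claw": 1},{"xyz": [0,0,0.005],"rotation": [0,0,0],"claw": 1},{"xyz": [0,0,0.005],"rotation": [0,0,0],"claw": 1},{"xyz": [0,0,0.005],"rotation": [0,0,0],"claw": 1},{"xyz": [0,0,0.005],"rotation": [0,0,0],"claw": 1},{"xyz": [0,0,0.005],"rotation": [0,0,0],"claw": 1},{"xyz": [0,0,0.005],"rotation": [0,0,0],"claw": 1},{"xyz": [0,0,0.005],"rotation": [0,0,0],"claw": 1},{"xyz": [0,0,0.003],"rotation": [0,0,0],"claw": 1}], "force": 20}}

```text
time_s: 7.2
position: [0.4924, -0.0853, 0.0428]
ee_rot: [-0.317, -2.06, 2.061]
wrist_force: [0.8, -0.2, 5.4]
grip_width: 0.0001
```

```bash
python3 m.py s4
```

```text
7.25 [ 0.4922 -0.0857  0.0427] [ 0.62 -0.56  5.94]
[-2.970e-01 -9.549e-01  5.000e-04]
[258.4 219.2] [249 214  17  10  86]
```

View pics/s4.png

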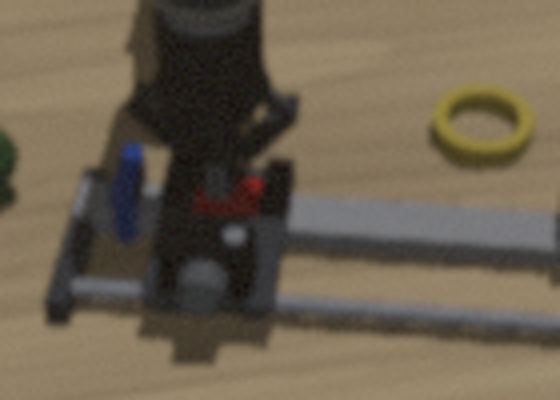

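The carriage is now close to the blue stop: stop at (127,190), carriage edge at about (155,290). I'll approach slowly and correct the slight z drift.

Call:
{"fn": "arm_command", "kwargs": {"steps": [{"xyz": [0,0.0005,0.002],"rotation": [0,0,0],"claw": 1},{"xyz": [0,0.0003,0.002],"rotation": [0,0,0],"claw": 1},{"xyz": [0,0,0.002],"rotation": [0,0,0],"claw": 1},{"xyz": [0,0,0.002],"rotation": [0,0,0],"claw": 1},{"xyz": [0,0,0.002],"rotation": [0,0,0],"claw": 1},{"xyz": [0,0,0.002],"rotation": [0,0,0],"claw": 1},{"xyz": [0,0,0.002],"rotation": [0,0,0],"claw": 1}], "force": 20}}

```text
time_s: 8.0
position: [0.4884, -0.0985, 0.0421]
ee_rot: [-0.318, -2.061, 2.062]
wrist_force: [0.5, 0.1, 6.6]
grip_width: -0.0001
```

Call:
{"fn": "arm_command", "kwargs": {"steps": [{"xyz": [0,0,0.002],"rotation": [0,0,0],"claw": 1},{"xyz": [0,0,0.001],"rotation": [0,0,0],"claw": 1},{"xyz": [0,0,0],"rotation": [0,0,0],"claw": 1}], "force": 20}}

```text
time_s: 8.3
position: [0.4875, -0.1016, 0.0421]
ee_rot: [-0.318, -2.06, 2.062]
wrist_force: [0.4, -0.8, 5.9]
grip_width: -0.0003
```

Call:
{"fn": "arm_command", "kwargs": {"steps": [{"xyz": [0,0,0.0015],"rotation": [0,0,0],"claw": 1},{"xyz": [0,0,0.0015],"rotation": [0,0,0],"claw": 1},{"xyz": [0,0,0],"rotation": [0,0,0],"claw": 1}], "force": 20}}

```text
time_s: 8.6
position: [0.4868, -0.104, 0.0421]
ee_rot: [-0.318, -2.061, 2.061]
wrist_force: [0.8, 0.9, 6.1]
grip_width: -0.0005
```

Call:
{"fn": "arm_command", "kwargs": {"steps": [{"xyz": [0,0,0.001],"rotation": [0,0,0],"claw": 1},{"xyz": [0,0,0.001],"rotation": [0,0,0],"claw": 1},{"xyz": [0,0,0],"rotation": [0,0,0],"claw": 1}], "force": 20}}

```text
time_s: 8.9
position: [0.4863, -0.105, 0.042]
ee_rot: [-0.318, -2.063, 2.059]
wrist_force: [1.0, 4.0, 5.3]
grip_width: 0.0003
```

Call:
{"fn": "arm_command", "kwargs": {"steps": [{"xyz": [0,0,0.001],"rotation": [0,0,0],"claw": 1},{"xyz": [0,0,0.001],"rotation": [0,0,0],"claw": 1},{"xyz": [0,0,0],"rotation": [0,0,0],"claw": 1}], "force": 20}}

```text
time_s: 9.2
position: [0.4855, -0.1067, 0.0419]
ee_rot: [-0.317, -2.063, 2.059]
wrist_force: [1.8, 4.0, 6.8]
grip_width: -0.0002
```

```bash
python3 m.py s5
python3 - <<'E'
from h import *
# predicted home
b=np.array([.4704,-.1493]); u=np.array([.297,.955]); print(b+.056*u)
E
```

```text
9.25 [ 0.4855 -0.1067  0.0419] [2.56 4.04 5.55]
[-0.2966 -0.955  -0.0028]
[252.3 218.3] [242 213  18  10  87]
[ 0.487032 -0.09582 ]
```

View pics/s5.png

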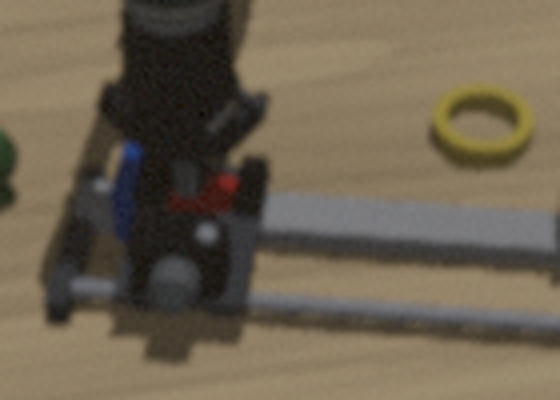

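The carriage appears against the blue stop. The along-rail force has settled at about 4.5 N, which suggests the fingers are slipping on the cap. I'll go a little further to seat the fingertip on the cheek and confirm it is home.

Call:
{"fn": "arm_command", "kwargs": {"steps": [{"xyz": [0,0,0.001],"rotation": [0,0,0],"claw": 1},{"xyz": [0,0,0.001],"rotation": [0,0,0],"claw": 1},{"xyz": [0,0,0],"rotation": [0,0,0],"claw": 1}], "force": 20}}

```text
time_s: 9.6
position: [0.4849, -0.1085, 0.0419]
ee_rot: [-0.317, -2.064, 2.059]
wrist_force: [1.9, 3.6, 5.8]
grip_width: -0.0001
```

Call:
{"fn": "arm_command", "kwargs": {"steps": [{"xyz": [0,0,0.001],"rotation": [0,0,0],"claw": 1},{"xyz": [0,0,0.001],"rotation": [0,0,0],"claw": 1},{"xyz": [0,0,0],"rotation": [0,0,0],"claw": 1}], "force": 20}}

```text
time_s: 9.9
position: [0.4842, -0.1104, 0.0419]
ee_rot: [-0.317, -2.063, 2.059]
wrist_force: [1.9, 3.6, 6.1]
grip_width: 0.0005
```

Call:
{"fn": "arm_command", "kwargs": {"steps": [{"xyz": [0,0,0.001],"rotation": [0,0,0],"claw": 1},{"xyz": [0,0,0.001],"rotation": [0,0,0],"claw": 1},{"xyz": [0,0,0],"rotation": [0,0,0],"claw": 1}], "force": 20}}

```text
time_s: 10.2
position: [0.484, -0.111, 0.0419]
ee_rot: [-0.317, -2.067, 2.056]
wrist_force: [2.6, 7.2, 6.5]
grip_width: -0.0002
```

Call:
{"fn": "arm_command", "kwargs": {"steps": [{"xyz": [0,0,0.001],"rotation": [0,0,0],"claw": 1},{"xyz": [0,0,0.001],"rotation": [0,0,0],"claw": 1},{"xyz": [0,0,0],"rotation": [0,0,0],"claw": 1}], "force": 20}}

```text
time_s: 10.5
position: [0.4839, -0.1112, 0.0419]
ee_rot: [-0.318, -2.071, 2.052]
wrist_force: [3.7, 11.8, 6.5]
grip_width: 0.0
```

The force rose to 12 N with no further motion, so the fingertip is on the cheek and the carriage is hard against the stop. I'll let the button up with light pressure kept, then back off from the cheek and lift clear.

Call:
{"fn": "arm_command", "kwargs": {"steps": [{"xyz": [0,-0.001,-0.001],"rotation": [0,0,0],"claw": 1},{"xyz": [0,-0.002,0],"rotation": [0,0,0],"claw": 1},{"xyz": [0,-0.002,0],"rotation": [0,0,0],"claw": 1},{"xyz": [0,-0.003,0],"rotation": [0,0,0],"claw": 1},{"xyz": [0,0,0],"rotation": [0,0,0],"claw": 1}], "force": 20}}

```text
time_s: 11.0
position: [0.4825, -0.1129, 0.0488]
ee_rot: [-0.314, -2.063, 2.058]
wrist_force: [1.9, 5.3, 3.8]
grip_width: -0.0001
```

Call:
{"fn": "arm_command", "kwargs": {"steps": [{"xyz": [0,0,-0.005],"rotation": [0,0,0],"claw": 1},{"xyz": [0,0,-0.007],"rotation": [0,0,0],"claw": 1},{"xyz": [0,0,0],"rotation": [0,0,0],"claw": 1},{"xyz": [0,0,0],"rotation": [0,0,0],"claw": 1}], "force": 20}}

```text
time_s: 11.4
position: [0.485, -0.1027, 0.0481]
ee_rot: [-0.312, -2.059, 2.06]
wrist_force: [0.1, -0.6, 1.3]
grip_width: 0.0001
```

Forces are down to noise level at button-top height. Lifting clear.

Call:
{"fn": "arm_command", "kwargs": {"steps": [{"xyz": [0,-0.015,0],"rotation": [0,0,0],"claw": 1},{"xyz": [0,-0.035,0],"rotation": [0,0,0],"claw": 1},{"xyz": [0,-0.04,0],"rotation": [0,0,0],"claw": 1},{"xyz": [0,-0.04,0],"rotation": [0,0,0],"claw": 1},{"xyz": [0,-0.03,0],"rotation": [0,0,0],"claw": 1},{"xyz": [0.04,0,0],"rotation": [0,0,0],"claw": 1},{"xyz": [0.04,0,0],"rotation": [0,0,0],"claw": 1},{"xyz": [0.04,0,0],"rotation": [0,0,0],"claw": 1},{"xyz": [0.04,0,0],"rotation": [0,0,0],"claw": 1},{"xyz": [0,0,0],"rotation": [0,0,0],"claw": 1},{"xyz": [0,0,0],"rotation": [0,0,0],"claw": 1}], "force": 20}}

```text
time_s: 12.5
position: [0.3321, -0.0553, 0.2083]
ee_rot: [-0.314, -2.059, 2.06]
wrist_force: [0.6, -0.2, -0.3]
grip_width: 0.0003
```

Run:
```python
from h import *
t=ctrl.grab_frame("top"); s=ctrl.grab_frame("scene")
cv2.imwrite("pics/f.png",np.vstack([cv2.resize(s[170:270,190:390],(600,300),interpolation=cv2.INTER_CUBIC),cv2.resize(t[170:270,190:390],(600,300),interpolation=cv2.INTER_CUBIC)]))
st=ctrl.sense(); print(st["time_s"],st["position"],st["wrist_force"])
c,b,r=blob(s,(0,150,60),(8,255,255),(220,200,320,240)); p=ray("scene",c,.048); print(c,b,p.round(4))
d=p[:2]-[.527,.0327]; print("travel",np.linalg.norm(d))
for box in[(240,195,330,260)]:
  c,b,r=blob(t,(0,170,60),(8,255,255),box); print(c,b,ray("top",c,.048).round(4))
```

```text
12.6 [ 0.33298794 -0.05560127  0.20823781] [-0.29557676  0.66957614  0.07869387]
[250.00632911 216.83544304] [242 212  17  11 158] [ 0.4893 -0.097   0.048 ]
travel 0.13507776953545092
[305.89699571 229.99141631] [296 222  20  17 233] [ 0.4885 -0.0965  0.048 ]
```

View pics/f.png

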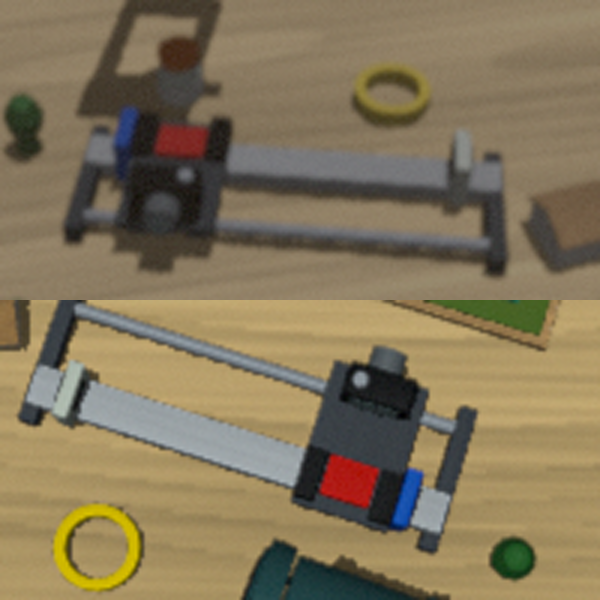

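The final picture shows the carriage touching the blue stop, with the red button at (348,480) in the lower half and the stop at (408,498). The button is up and the other objects in view are where they were. Both cameras agree with the predicted home position within about 2 mm.

```bash
python3 -c "from plant import ctrl; print(ctrl.finish_job())"
```

```text
the job is handed in; nothing more can be done
None
```

The carriage is fully home against the blue stop, the button is released, and the arm is clear. I handed the job in at about 12.6 s; `finish_job` gives no verdict.

**What I did:** With the gripper shut, I pressed the red button about 6 mm down and slid the carriage about 135 mm to the blue stop. I kept pushing until the fingertip sat on the cheek and the along-rail force rose to about 12 N with no further motion. Then I let the button up under light pressure, backed off the cheek and lifted clear.

**Last checks:**
- **Position:** The cameras put the button at (0.489, −0.097) and (0.4885, −0.0965), within about 2 mm of the predicted home. The picture shows the carriage touching the stop.
- **Button:** It looks up in both views. I did not test the lock by pushing the carriage afterwards.
- **Other objects:** The wrist force is at noise level. The tape, tree, white stop and camera look undisturbed. The glue jar, partly hidden in the last top view, stands in the scene view. The final crops did not cover the mug or brush.

The first two move calls were refused as "invalid input" and moved nothing. They went through once every row gave all three fields and the call gave a force.

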